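# Stack the plates of a test cell

## Robot

A 7-joint arm with a two-finger parallel gripper is mounted at the origin on a cart in front of the work surface, level with it; the furniture and walls round the work are solid. World frame = base frame: x ahead of the robot, y to its left, z up, the work surface at z = 0. Lengths are in m, angles in rad, forces in N, time in s.
With the tool pointing down it reaches from about 0.425 to 0.925 m from the base axis. Payload 6.8 kg.
Tool frame: the origin (TCP) lies midway between the tips of the shut fingers; the grasp point (between the pads) lies 19 mm behind it; y points along the fingers, z is the direction in which the jaws open and shut, and the axes are right-handed (so a half turn about y gives the same grasp; the last joint's range is limited). The gripper opens to 85 mm and grips with 20 to 120 N. Pads are 22 mm wide; open, the fingers measure 114 mm over their backs; the gripper's body (76 mm by 85 mm) begins 54 mm behind the grasp point. The pads swing forward as they close: fully open they stand 13 mm farther back than shut.
Start: joints at [1.085, 0.477, 0.022, 1.555, -0.011, 1.109, -0.083], TCP at [0.249, -0.627, 0.231] pointing down, gripper open.
Joint ranges: [-2.96, 2.96], [-0.34, 2.1], [-1.41, 1.46], [0.24, 2.44], [-1.37, 4.51], [0.17, 1.92], [-2.96, 2.96]. Speed limits (rad/s): [2.39, 2.39, 3.14, 3.14, 3.14, 3.14, 3.14].

## Interface

Orientations are given as a rotation vector (axis times angle).
In Python, from bench import r gives the robot as it stands.
- The arm moves only by the tool send_rows, never from a script. Its argument "rows" is text: rows parted by semicolons, each of 6 numbers parted by spaces: the shift along the world's x, y, z in m, then the turn, a rotation vector about the world's x, y, z in rad. A call has 1 to 20 rows; each row shifts and turns the commanded pose from where the row before left it; what a row does not reach is not made up. A row lasts 1/10 s, in which the tool goes at most 50 mm and 8.59 degrees, less where a joint would pass 70% of its speed; a pose out of reach is approached as far as the arm can. A call is refused whole if a number of a shift passes 0.05 or a number of a turn 0.15, either way. A call with a gripper value outside its range is refused whole. "grip" is the finger opening in m, from 0 to 0.0854, set as the call begins (left out, the last holds). The fingers move at their own pace and stop on an object; "grip_force" is the grip in N (left out, the last holds). Time passes only in rows, so rows that do not move let the fingers close. It gives the time, the measured TCP pose, the force and the opening at its end, in the units of the state.
- r.get_obs(): the state, without advancing time (a new reading comes with each control period).
- r.grab_frame(name): name is "side" or "top"; returns a dict with "pixels" (420x560x3 uint8, red, green, blue), "intrinsics" (3x3 intrinsics, pixels), "k1" (the pictures are not rectified: a ray, as slopes to the right and down, at radius r is drawn at 1 + k1 r^2 times it, then the intrinsics apply), "position" and "orientation" of the camera in the world. Camera axes: x right, y up, looking along -z (the intrinsics and any distortion apply to the point x, -y, -z); pixel columns grow to the right and rows downward; lengths in m; the calibration is good to about 2 mm. A picture is of the moment at which its call begins. There is no depth.
- r.hand_in(): hands the job in, once; it reports no verdict.
The state is a dict: "clock": time; "joints": joint angles; "qvel": joint speeds; "tau": joint torques, N m; "tcp_pos": TCP position; "orientation": TCP orientation; "contact_force": force on the tool from outside, world axes, zero at the start; "moment": the same for the moment, N m; "grip_width": finger opening in m.
Only numpy, scipy, OpenCV 4.12 (cv2) and the standard library are available. Lean on these libraries where they do the work, as an engineer would, in place of code of your own. Each camera call takes 0.05 s, during which the arm holds its last target.

## Task

Finish the stack of electrode plates on the toothed hub of the test cell: first fit the loose plate with the broad square tab, its tab pointing to the opposite side from the tab of the plate already fitted, then on top of it the loose plate with the narrow round-ended tab, its tab pointing to the same side as that of the fitted plate. Both must lie flat and fully home over the hub's splines; leave the other things on the worktop where they are.

Things in the scene. Friction and masses are not known exactly. Their poses are not given: they have to be found in the camera images.
- cell_base: test cell, fixed: white slab 80 x 136 mm (x, y), top 14 mm up; in its middle a splined white hub with one narrow-tab plate (12 mm thick, immovable) already fitted, its tab along +y, its upper face 26 mm up. Plates rest on one another: next undersides 26 mm, then 38 mm above the worktop. Brass studs at y = +-60 mm, 29 mm high. Origin: on the hub's axis at worktop height; z up
- hub_top (a point): centre of the hub's top, 62 mm above the worktop. Hub: core radius 8 mm, six splines 4 mm wide out to radius 12.5 mm, at the cell's +x and every 60 degrees, full size to 51 mm, tapered to 55 mm above the worktop. Plate teeth pass between the splines when the tab points along the cell's +y or -y (or 60-degree steps from there), with about 2 mm play sideways and 9 degrees in yaw
- fitted_tab (a point): end of the tab of the plate already fitted, 46 mm from the hub's axis, 20 mm above the worktop
- broad_plate: flat grey ring, 12 mm thick, 50 mm across, 29 mm hole with six inner teeth 4 mm wide, tips 10 mm from the centre, every 60 degrees, one in line with the tab; grip flats 54 mm apart facing +y and -y, 26 mm long, full height; steel tab 5 mm thick along +x. Tab 36 mm wide, square end, two dark holes. About 90 g. Origin: centre of the underside; z up
- broad_tab (a point): middle of the end of the broad tab, 46 mm from its plate's centre, at half the thickness
- narrow_plate: flat grey ring, 12 mm thick, 50 mm across, 29 mm hole with six inner teeth 4 mm wide, tips 10 mm from the centre, every 60 degrees, one in line with the tab; grip flats 54 mm apart facing +y and -y, 26 mm long, full height; steel tab 5 mm thick along +x. Tab 16 mm wide, round end, one dark hole. About 90 g. Origin: centre of the underside; z up
- narrow_tab (a point): end of the narrow tab, 46 mm from its plate's centre, at half the thickness
- petri: closed petri dish, 95 mm across, 15 mm high, between the loose plates; bystander; origin under its centre
- vial: small amber vial with a cap, 16 mm across, 34 mm high, standing between the loose plates and the cell; bystander; origin under its centre
- flask: volumetric flask, 62 mm across, 155 mm high; bystander; origin under its centre
- syringe: syringe lying flat, 165 mm long; bystander; origin under its centre
- jar_amber: amber jar with a cap, 55 mm across, 123 mm high; bystander; origin under its centre
Mind the look-alikes: they are no part of the job. What is shaped like the narrow_plate but green or turquoise is not meant.

How it is judged:
On the way, in this order (a step that is already met when the one before it is completed fails the run):
1. the broad-tab plate lies fully home on the fitted plate, tab to the opposite side (z of broad_plate in the frame of cell_base between 0.023 and 0.029 m and horizontal distance between broad_plate and hub_top below 0.005 m and angle between broad_plate's own z axis and vertical below 0.07 rad and y of broad_tab in the frame of cell_base below -0.036 m), for 0.2 s.
2. the narrow-tab plate lies fully home on the broad-tab plate, tab to the side of the fitted plate's (z of narrow_plate in the frame of cell_base between 0.035 and 0.041 m and horizontal distance between narrow_plate and hub_top below 0.005 m and angle between narrow_plate's own z axis and vertical below 0.07 rad and y of narrow_tab in the frame of cell_base above 0.036 m), for 0.2 s.
At the end, for the whole second after the job is handed in: Both plates at rest on the hub, flat (under 4 degrees), within 5 mm of its axis, undersides 26 mm (broad) and 38 mm (narrow) above the worktop within 3 mm; the broad tab's end at least 36 mm to the side opposite the fitted tab, the narrow tab's end at least 36 mm to the fitted tab's side (all of step 1 and all of step 2 and linear speed of each of broad_plate, narrow_plate below 0.02 m/s and angular speed of each of broad_plate, narrow_plate below 0.2 rad/s); the robot touches nothing.
It fails at once if one of the other things on the worktop is moved by more than 30 mm (distance of any of petri, vial, flask, syringe, jar_amber from where it was at the start of the episode above 0.03 m).
It also fails if it takes over 51 s, if anything falls off the work surface, if the arm or the gripper's body presses on something with over 40 N, if the wrist force passes 120 N, or if a joint passes its speed limit or range.

## Working session

There is one attempt and no reset: what is moved stays moved. The work goes in short steps, Python scripts to look and compute and a tool call to move; the robot and the scene stay as the last step left them, time stands still between calls to the robot, and variables do not carry over. Pictures are saved under pics/ and viewed, and the job is handed in when it is done.

Besides the shell and the picture viewer there is one more tool, called by a JSON object that holds its "name" and its "arguments", one argument or row to a line. send_rows: Moves the arm, as the interface text tells. Its arguments: {"type":"object","properties":{"rows":{"type":"string"},"grip":{"type":"number"},"grip_force":{"type":"number"}},"required":["rows"]}

```bash
mkdir -p pics; ls; python3 - <<'E'
from bench import r
import cv2,pickle
o=r.get_obs();print(o)
fr={}
for n in("side","top"):
    f=r.grab_frame(n);fr[n]=f
    print(n,f["intrinsics"],f["k1"],f["position"],f["orientation"])
    cv2.imwrite(f"pics/{n}0.png",f["pixels"][:,:,::-1])
pickle.dump(fr,open("f0.pkl","wb"))
E
```

```text
pics
{'clock': 0.0, 'joints': array([ 1.08486032,  0.47779887,  0.02237071,  1.5564427 , -0.01149743,
        1.10929384, -0.08307416]), 'qvel': array([ 1.28491750e-04,  2.16756944e-03,  6.87041634e-05,  3.11825034e-04,
       -8.88467719e-04,  5.53844946e-04,  7.41529113e-05]), 'tau': array([-9.32926099e-06, -5.96441674e+01,  1.60841670e+00, -2.81189561e+01,
        1.27169615e-02,  9.37143923e-03,  2.29093740e-05]), 'tcp_pos': array([ 0.24876637, -0.62685774,  0.23033084]), 'orientation': array([-0.38577585,  2.01673501, -2.01315057]), 'contact_force': array([-0.37245128,  0.42091911,  0.69823136]), 'moment': array([-0.03483715, -0.00985284, -0.02173869]), 'grip_width': 0.08570128861373297}
side [[419.9038358    0.         284.17191942]
 [  0.         419.9038358  208.79633443]
 [  0.           0.           1.        ]] -0.009118324024820325 [0.23580594 0.82598167 0.81409085] [ 0.17277012 -1.17164281 -2.57152881]
top [[507.62187938   0.         278.9819913 ]
 [  0.         507.62187938 208.6583881 ]
 [  0.           0.           1.        ]] -0.18969552190795824 [0.24207952 0.01561026 1.56011299] [ 0.13651774 -0.14199559 -1.59465436]
```

View pics/side0.png

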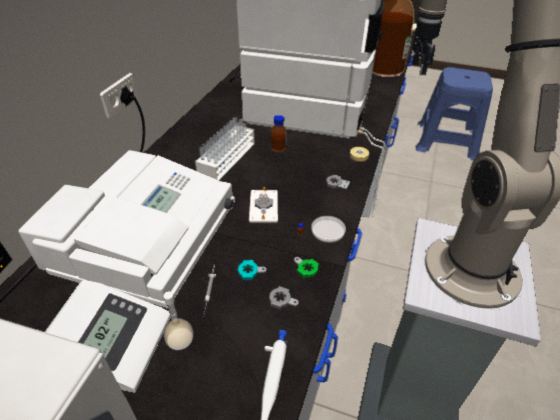

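View pics/top0.png

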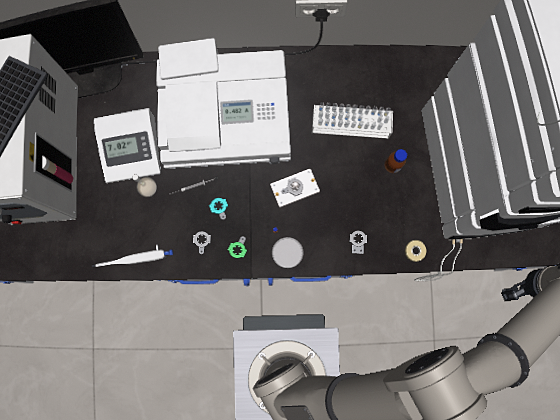

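```bash
python3 - <<'E'
import cv2,pickle,numpy as np
fr=pickle.load(open("f0.pkl","rb"))
t=fr["top"]["pixels"][:,:,::-1];s=fr["side"]["pixels"][:,:,::-1]
def c(i,x,y,w=25,h=25):return cv2.resize(i[y-h:y+h,x-w:x+w],(380,280),interpolation=cv2.INTER_CUBIC)
a=np.vstack([np.hstack([c(t,202,242,27,20),c(t,358,242,27,20)]),np.hstack([c(t,295,188,33,24),c(s,264,204,33,24)])])
cv2.imwrite("pics/crop0.png",a)
b=np.hstack([c(s,284,298,27,20),c(s,338,182,27,20)])
cv2.imwrite("pics/crop1.png",b)
E
```

```text
(no output)
```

View pics/crop0.png

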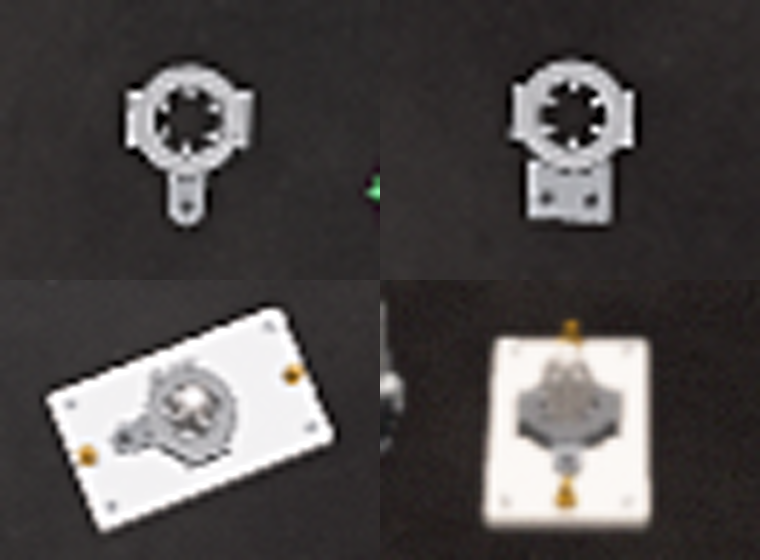

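View pics/crop1.png

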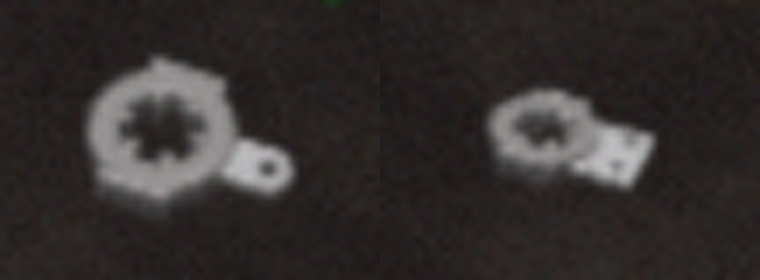

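```bash
cat >h.py <<'E'
import numpy as np,cv2
from scipy.spatial.transform import Rotation as R
def rays(f,uv):
    K=f["intrinsics"];D=np.array([f["k1"],0,0,0,0.])
    # drawn = s*(1+k1 r^2): same as cv2 radial model
    p=cv2.undistortPoints(np.asarray(uv,float).reshape(-1,1,2),K,D).reshape(-1,2)
    d=np.c_[p[:,0],-p[:,1],-np.ones(len(p))]
    return d@R.from_rotvec(f["orientation"]).as_matrix().T
def onz(f,uv,z):
    d=rays(f,uv);c=np.asarray(f["position"]);return (c+d*((z-c[2])/d[:,2])[:,None])[:,:2]
def proj(f,P):
    q=(np.asarray(P,float).reshape(-1,3)-f["position"])@R.from_rotvec(f["orientation"]).as_matrix()
    q=q*[1,-1,-1]
    return cv2.projectPoints(q,np.zeros(3),np.zeros(3),f["intrinsics"],np.array([f["k1"],0,0,0,0.]))[0].reshape(-1,2)
def rect(f,ctr,z,half=0.08,mmpp=0.4):
    n=int(2*half*1000/mmpp);g=np.arange(n)*mmpp/1000-half
    X,Y=np.meshgrid(g,g,indexing='ij')  # rows: -x ; cols: -y
    P=np.c_[(ctr[0]-X).ravel(),(ctr[1]-Y).ravel(),np.full(X.size,z)]
    m=proj(f,P).astype(np.float32).reshape(n,n,2)
    return cv2.remap(f["pixels"][:,:,::-1].copy(),m[...,0],m[...,1],cv2.INTER_CUBIC)
E
python3 - <<'E'
import pickle,numpy as np,cv2
from h import *
fr=pickle.load(open("f0.pkl","rb"))
for n,uv in dict(top=dict(n=(202,240),b=(358,240),cell=(295,188)),side=dict(n=(281,297),b=(335,181),cell=(264,204))).items():
    for k,p in uv.items():
        z=.012 if k!="cell" else .014
        p0=onz(fr[n],[p],z)[0]; print(n,k,p0.round(4))
        if n=="top": base=p0; 
        cv2.imwrite(f"pics/r_{n}_{k}.png",rect(fr[n],p0,z,0.08,0.4))
ims=[[cv2.imread(f"pics/r_{n}_{k}.png")[0:400,0:400] for k in"n b cell".split()] for n in("top","side")]
a=np.vstack([np.hstack(x) for x in ims]);cv2.imwrite("pics/rect0.png",cv2.resize(a,(800,533)))
E
```

```text
top n [0.4271 0.246 ]
top b [ 0.4134 -0.2343]
top cell [ 0.582  -0.0455]
side n [0.4262 0.2535]
side b [ 0.4148 -0.2265]
side cell [ 0.5833 -0.0428]
```

View pics/rect0.png

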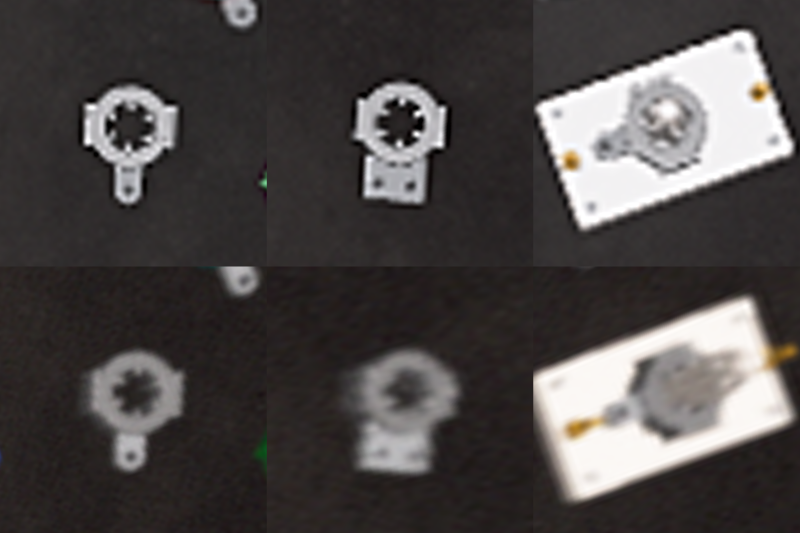

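```bash
cat >fit.py <<'E'
import pickle,numpy as np,cv2,sys
from h import *
def fit_all(fr,tag,keys=("n","b","cell")):
    C={"n":(.4271,.249),"b":(.414,-.232),"cell":(.582,-.045)}
    for n in fr:
        for k in keys:
            z=.012 if k!="cell" else .014
            half=.08 if k!="cell" else .1
            if k!="cell": half=.055
            mm=.25
            im=rect(fr[n],C[k],z,half,mm); g=im.max(2).astype(np.uint8)
            w=lambda u,v:(C[k][0]-(v*mm/1000-half),C[k][1]-(u*mm/1000-half))
            if k=="cell":
                m=(im.min(2)>190).astype(np.uint8)*255
                cs,_=cv2.findContours(m,cv2.RETR_EXTERNAL,cv2.CHAIN_APPROX_NONE)
                c=max(cs,key=cv2.contourArea);(u,v),(a,b),ang=cv2.minAreaRect(c)
                bx=cv2.boxPoints(cv2.minAreaRect(c)); 
                e=[bx[1]-bx[0],bx[2]-bx[1]];l=max(e,key=np.linalg.norm)
                d=np.array([-l[1],-l[0]]);d*=np.sign(d[1])
                print(n,k,np.round(w(u,v),4),"size",a*mm,b*mm,"yaw of +y-90:",np.degrees(np.arctan2(d[1],d[0]))-90)
                cv2.drawContours(im,[bx.astype(int)],0,(0,0,255),1)
            else:
                t=cv2.threshold(g,0,255,cv2.THRESH_OTSU)[1]
                cs,h=cv2.findContours(t,cv2.RETR_CCOMP,cv2.CHAIN_APPROX_NONE)
                i=max(range(len(cs)),key=lambda j:cv2.contourArea(cs[j]) if h[0][j][3]<0 else 0)
                holes=[j for j in range(len(cs)) if h[0][j][3]==i]
                j=max(holes,key=lambda j:cv2.contourArea(cs[j]))
                M=cv2.moments(cs[j]);u,v=M["m10"]/M["m00"],M["m01"]/M["m00"]
                print(n,k,"hole c",np.round(w(u,v),4),"A",M["m00"]*mm*mm)
                c=cs[i][:,0,:];
                mk=np.zeros_like(t);cv2.drawContours(mk,cs,i,255,-1)
                ring=cv2.morphologyEx(mk,cv2.MORPH_OPEN,cv2.getStructuringElement(cv2.MORPH_ELLIPSE,(161,161)))
                M=cv2.moments(ring,True);uo,vo=M["m10"]/M["m00"],M["m01"]/M["m00"]
                print("   open ring c",np.round(w(uo,vo),4),"A",M["m00"]*mm*mm)
                # circle: contour pts at ring radius 25 excluding flats/tab: top arcs
                # tab: pts of mask farther than 30mm
                vv,uu=np.nonzero(mk);d=np.hypot(uu-u,vv-v)*mm
                s=(d>31)&(d<60);tu,tv=uu[s].mean(),vv[s].mean()
                a=np.array(w(tu,tv))-w(u,v)
                rr=cv2.minAreaRect(np.c_[uu[s],vv[s]].astype(np.float32))
                print("   tab dir",np.degrees(np.arctan2(a[1],a[0])),"r",np.hypot(*a)*1000,"rect",rr[1][0]*mm,rr[1][1]*mm,rr[2])
                cv2.drawContours(im,cs,i,(0,0,255),1);cv2.drawContours(im,cs,j,(0,255,0),1)
                cv2.circle(im,(int(u),int(v)),2,(255,0,0),-1)
            cv2.imwrite(f"pics/{tag}_{n}_{k}.png",im)
if __name__=="__main__":
    fit_all(pickle.load(open("f0.pkl","rb")),"fit0")
E
python3 fit.py; python3 - <<'E'
import cv2,numpy as np
a=np.vstack([np.hstack([cv2.resize(cv2.imread(f"pics/fit0_{n}_{k}.png"),(266,266)) for k in("n","b","cell")]) for n in("top","side")])
cv2.imwrite("pics/fit0.png",a)
E
```

```text
side n hole c [0.4305 0.252 ] A 479.6875
   open ring c [0.4302 0.2521] A 2070.9375
   tab dir 173.89698513252952 r 37.97742622906647 rect 20.077604293823242 17.72350311279297 6.666659355163574
side b hole c [ 0.4204 -0.2303] A 384.40625
   open ring c [ 0.4096 -0.2283] A 3011.1875
   tab dir 167.48161101064056 r 38.79911902329838 rect 39.859745025634766 71.4822769165039 71.33617401123047
side cell [ 0.5842 -0.04  ] size 79.39440155029297 138.41921997070312 yaw of +y-90: 20.149864
top n hole c [0.4309 0.2483] A 597.53125
   open ring c [0.4311 0.2483] A 1842.6875
   tab dir 178.29471090606353 r 37.62268947548742 rect 15.335359573364258 15.62479019165039 1.0050859451293945
top b hole c [ 0.4197 -0.2343] A 591.6875
   open ring c [ 0.4194 -0.2342] A 1888.3125
   tab dir 174.64998649532805 r 37.63710081376648 rect 37.674713134765625 21.757869720458984 6.686910152435303
top cell [ 0.5852 -0.0443] size 79.68470001220703 136.46719360351562 yaw of +y-90: 19.97297
```

View pics/fit0.png

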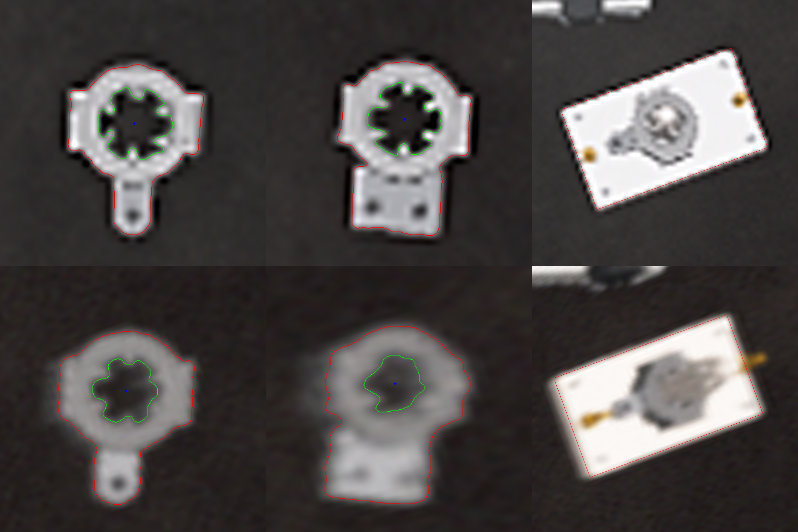

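```bash
python3 - <<'E'
import numpy as np
from scipy.spatial.transform import Rotation as R
m=R.from_rotvec([-0.38577585,  2.01673501, -2.01315057]).as_matrix()
print(m.round(3)); z=m[:,2];print("jaw angle",np.degrees(np.arctan2(z[1],z[0])))
print("az",np.degrees(np.arctan2(-.627,.249)))
E
```

```text
[[-0.929 -0.001  0.369]
 [-0.369  0.002 -0.929]
 [ 0.    -1.    -0.002]]
jaw angle -68.35038682674778
az -68.34052857055809
```

{"name": "send_rows", "arguments": {
  "rows": "0.017 0.039 0 0 0 -0.046;0.017 0.039 0 0 0 -0.046;0.017 0.039 0 0 0 -0.046;0.017 0.039 0 0 0 -0.046;0.017 0.039 0 0 0 -0.046;0.017 0.039 0 0 0 -0.046;0.017 0.039 0 0 0 -0.046;0.017 0.039 0 0 0 -0.046;0.017 0.039 -0.02 0 0 -0.046;0.0186 0.0424 -0.03 0 0 -0.051;0 0 -0.04 0 0 0;0 0 -0.04 0 0 0;0 0 -0.04 0 0 0;0 0 0 0 0 0;0 0 0 0 0 0",
  "grip": 0.0854,
  "grip_force": 40
}}

```text
clock: 1.6
tcp_pos: [0.4185, -0.2378, 0.0643]
orientation: [-0.093, -2.177, 2.175]
contact_force: [-0.2, -0.8, 0.8]
grip_width: 0.0853
```

```bash
cat > look.py <<'E'
import sys,pickle,cv2,numpy as np
from bench import r
from h import *
tag=sys.argv[1];x,y,z=map(float,sys.argv[2:5]);half=float(sys.argv[5])
o=r.get_obs();m=R.from_rotvec(o["orientation"]).as_matrix()
print(o["clock"],o["tcp_pos"].round(4),"jaw",np.degrees(np.arctan2(m[1,2],m[0,2])).round(2),"F",o["contact_force"].round(1),"w",o["grip_width"],"q",o["joints"].round(2),"down",m[:,1].round(3))
fr={n:r.grab_frame(n) for n in("top","side")};pickle.dump(fr,open(tag+".pkl","wb"))
ims=[]
for n in fr:
    u,v=proj(fr[n],[[x,y,z]])[0].astype(int); f=fr[n]["intrinsics"][0,0];d=np.linalg.norm(fr[n]["position"]-[x,y,z])
    w=int(half*f/d);p=cv2.copyMakeBorder(fr[n]["pixels"][:,:,::-1],w,w,w,w,cv2.BORDER_CONSTANT)[v:v+2*w,u:u+2*w]
    print(n,"crop origin",u-w,v-w,"scale",400/(2*w))
    ims.append(cv2.resize(p,(400,400),interpolation=cv2.INTER_CUBIC))
cv2.imwrite(f"pics/{tag}.png",np.hstack(ims))
E
python3 look.py l1 0.42 -0.234 0.05 0.09
```

```text
1.6 [ 0.4185 -0.2378  0.0643] jaw -95.0 F [-0.2 -0.8  0.8] w 0.08529736437360722 q [ 0.47  0.41 -0.1   2.14  0.07  0.6  -1.34] down [-0.002  0.001 -1.   ]
top crop origin 330 207 scale 6.896551724137931
side crop origin 307 141 scale 7.142857142857143
```

View pics/l1.png

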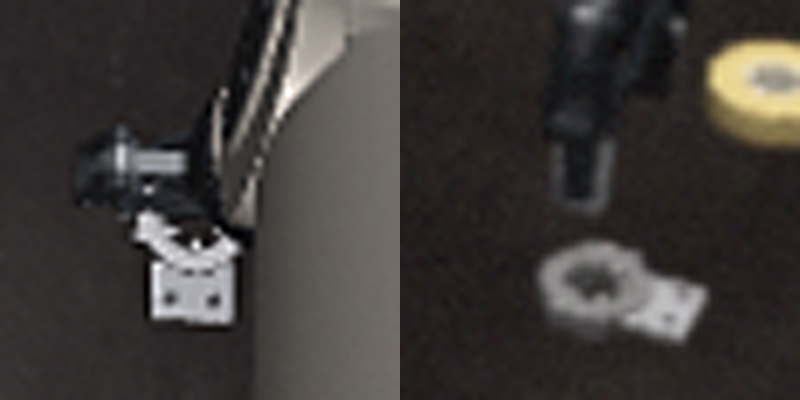

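```bash
python3 - <<'E'
import pickle,numpy as np
from h import *
fr=pickle.load(open("l1.pkl","rb"))
t=np.array([.4185,-.2378,.0643]);j=np.array([np.cos(np.radians(-95)),np.sin(np.radians(-95)),0])
for d in(.043,.050,.057):
    print(d,proj(fr["side"],[t-j*d+[0,0,.013]]))
print("dpx/dx,dy",proj(fr["side"],[t+[.005,0,0]])-proj(fr["side"],[t]),proj(fr["side"],[t+[0,.005,0]])-proj(fr["side"],[t]))
E
```

```text
0.043 [[332.19899957 169.13781613]]
0.05 [[331.42914172 170.37995516]]
0.057 [[330.65328969 171.63175713]]
dpx/dx,dy [[-1.57430704 -0.32975084]] [[-0.3855732  0.8816476]]
```

{"name": "send_rows", "arguments": {
  "rows": "0.002 0.0035 -0.02 0 0 0;0 0 -0.025 0 0 0;0 0 -0.015 0 0 0;0 0 -0.005 0 0 0;0 0 0 0 0 0;0 0 0 0 0 0"
}}

```text
clock: 2.3
tcp_pos: [0.4219, -0.2351, 0.0005]
orientation: [-0.098, -2.177, 2.179]
contact_force: [-0.5, 0.5, -0.8]
grip_width: 0.0852
```

{"name": "send_rows", "arguments": {
  "rows": "0 0 -0.002 0 0 0;0 0 0 0 0 0;0 0 0 0 0 0;0 0 0 0 0 0;0 0 0 0 0 0;0 0 0 0 0 0",
  "grip": 0.04,
  "grip_force": 50
}}

```text
clock: 2.9
tcp_pos: [0.4212, -0.2346, -0.0021]
orientation: [-0.096, -2.177, 2.178]
contact_force: [-1.6, 0.9, 7.3]
grip_width: 0.0526
```

```bash
python3 look.py l2 0.42 -0.234 0.02 0.09
```

```text
2.9 [ 0.4212 -0.2346 -0.0021] jaw -95.0 F [-1.6  0.9  7.3] w 0.05258560969524152 q [ 0.45  0.54 -0.09  2.16  0.1   0.45 -1.38] down [ 0.001 -0.    -1.   ]
top crop origin 329 208 scale 6.896551724137931
side crop origin 306 149 scale 7.142857142857143
```

View pics/l2.png

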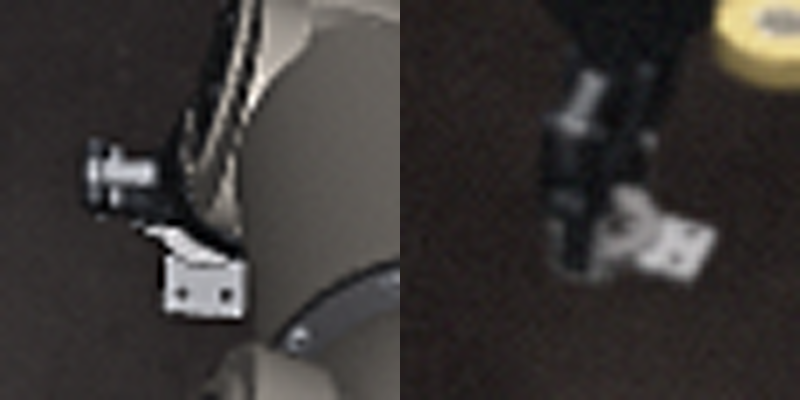

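{"name": "send_rows", "arguments": {
  "rows": "0 0 0.01 0 0 0;0 0 0.03 0 0 0;0 0 0.04 0 0 0;0 0 0.04 0 0 0;0.011 0.013 0 0 0 0.134;0.011 0.013 0 0 0 0.134;0.011 0.013 0 0 0 0.134;0.011 0.013 0 0 0 0.134;0.011 0.013 0 0 0 0.134;0.011 0.013 0 0 0 0.134;0.011 0.013 0 0 0 0.134;0.011 0.013 0 0 0 0.134;0.011 0.013 0 0 0 0.134;0.011 0.013 0 0 0 0.134;0.011 0.013 0 0 0 0.134;0.011 0.013 0 0 0 0.134;0.011 0.013 0 0 0 0.134;0.011 0.013 0 0 0 0.134;0.01 0.011 0 0 0 0.131;0 0 0 0 0 0"
}}

```text
clock: 5.0
tcp_pos: [0.5858, -0.0396, 0.1177]
orientation: [-1.354, 0.945, -0.946]
contact_force: [-0.5, -0.1, -1.3]
grip_width: 0.0522
```

```bash
python3 look.py l3 0.585 -0.042 0.06 0.1
```

```text
5.0 [ 0.5858 -0.0396  0.1177] jaw 20.19 F [-0.5 -0.1 -1.3] w 0.052248198998230064 q [ 0.41  0.53 -0.59  1.84  0.38  0.88 -0.01] down [ 0.001  0.001 -1.   ]
top crop origin 262 151 scale 6.25
side crop origin 229 157 scale 5.882352941176471
```

View pics/l3.png

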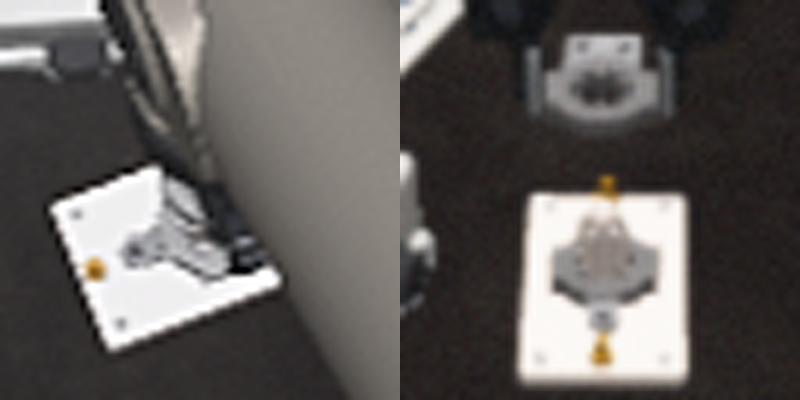

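```bash
python3 - <<'E'
import pickle,numpy as np,cv2
from h import *
fr=pickle.load(open("l3.pkl","rb"));f=fr["side"]
def rot(ctr,z,yaw,half=.065,mm=.325):
    n=int(2*half*1000/mm);g=(np.arange(n)-n/2+.5)*mm/1000
    V,U=np.meshgrid(g,g,indexing='ij') # rows: -cellx?? use col=cell -y->right? col=+cell x... 
    c,s=np.cos(yaw),np.sin(yaw); X=-V;Y=-U  # up=cell +x, left=cell +y
    P=np.c_[(ctr[0]+c*X-s*Y).ravel(),(ctr[1]+s*X+c*Y).ravel(),np.full(X.size,z)]
    m=proj(f,P).astype(np.float32).reshape(n,n,2)
    im=cv2.remap(f["pixels"][:,:,::-1].copy(),m[...,0],m[...,1],cv2.INTER_CUBIC)
    for k in range(0,n,int(20/mm)): pass
    cv2.line(im,(n//2,0),(n//2,n),(0,0,255),1);cv2.line(im,(0,n//2),(n,n//2),(0,0,255),1)
    cv2.circle(im,(n//2,n//2),int(25/mm),(0,255,0),1)
    return im
y=np.radians(20.1)
cv2.imwrite("pics/l3r.png",np.hstack([rot((.5858,-.0396),.1317,y),rot((.5845,-.0415),.026,y)]))
E
```

```text
(no output)
```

View pics/l3r.png

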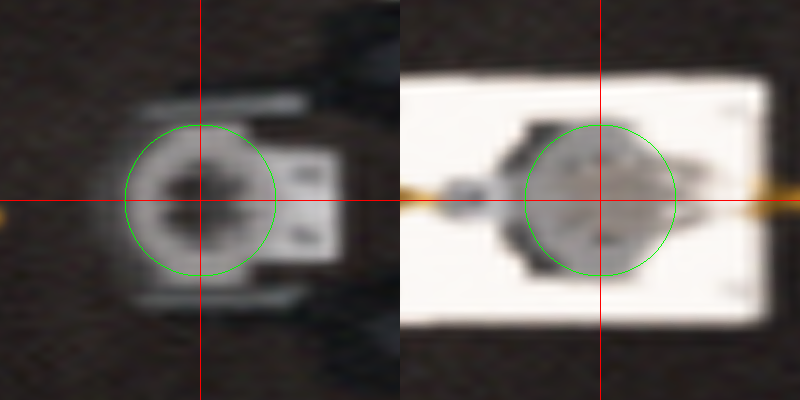

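```bash
python3 - <<'E'
import pickle,numpy as np,cv2
from h import *
f=pickle.load(open("f0.pkl","rb"))
y=np.radians(20.1);c,s=np.cos(y),np.sin(y)
for n,ctr in(("side",(.5845,-.0415)),("top",(.5852,-.0443))):
    g=np.arange(-.085,.085,.00025)
    for name,off,ax in(("y",(.025,-.025),0),("x",(.04,-.04),1)):
        for o in off:
            P=np.array([[ctr[0]+c*a-s*b,ctr[1]+s*a+c*b,.014] for a,b in ([(o,t) for t in g] if ax==0 else [(t,o) for t in g])])
            m=proj(f[n],P).astype(np.float32)[None]
            v=cv2.remap(f[n]["pixels"],m[...,0],m[...,1],cv2.INTER_LINEAR)[0].astype(float).mean(1)
            k=np.abs(np.diff(cv2.GaussianBlur(v[None],(9,1),0)[0]))
            thr=(v.max()+40)/2; i=np.nonzero(v>thr)[0]
            print(n,name,o,"edges mm",(g[i[0]]*1000).round(1),(g[i[-1]]*1000).round(1),"mid",((g[i[0]]+g[i[-1]])*500).round(2))
E
```

```text
side y 0.025 edges mm -68.0 73.8 mid 2.88
side y -0.025 edges mm -68.2 73.8 mid 2.75
side x 0.04 edges mm -40.0 41.0 mid 0.5
side x -0.04 edges mm -40.0 40.8 mid 0.38
top y 0.025 edges mm -67.2 68.3 mid 0.5
top y -0.025 edges mm -67.7 68.5 mid 0.38
top x 0.04 edges mm -40.2 38.8 mid -0.75
top x -0.04 edges mm -40.2 39.8 mid -0.25
```

{"name": "send_rows", "arguments": {
  "rows": "-0.001 -0.002 -0.02 0 0 0;0 0 -0.02 0 0 0;0 0 -0.01 0 0 0;0 0 0 0 0 0;0 0 0 0 0 0"
}}

```text
clock: 5.6
tcp_pos: [0.584, -0.0438, 0.0676]
orientation: [-1.354, 0.949, -0.95]
contact_force: [0.8, -0.8, -0.5]
grip_width: 0.0526
```

```bash
python3 look.py l4 0.585 -0.042 0.06 0.07
```

```text
5.6 [ 0.584  -0.0438  0.0676] jaw 19.92 F [ 0.8 -0.8 -0.5] w 0.05262248256670604 q [ 0.39  0.6  -0.55  1.87  0.43  0.79 -0.05] down [ 0. -0. -1.]
top crop origin 271 160 scale 8.695652173913043
side crop origin 239 167 scale 8.333333333333334
```

View pics/l4.png

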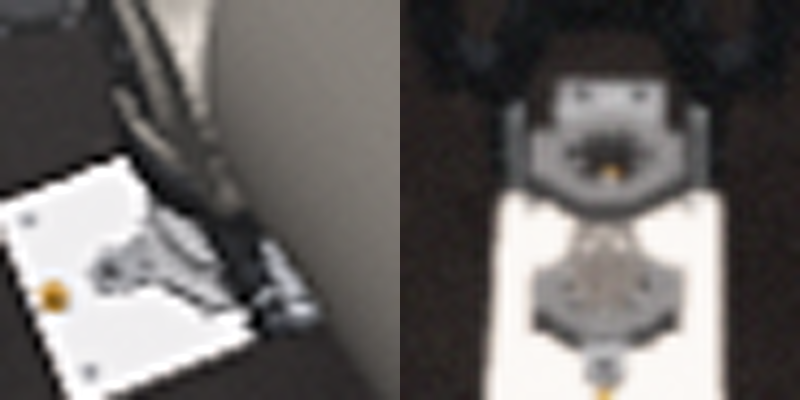

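{"name": "send_rows", "arguments": {
  "rows": "0.0007 0.002 -0.007 0 0 0;0 0 0 0 0 0;0 0 0 0 0 0"
}}

```text
clock: 6.0
tcp_pos: [0.5844, -0.0413, 0.06]
orientation: [-1.355, 0.948, -0.948]
contact_force: [0.2, 0.3, -1.2]
grip_width: 0.0525
```

```bash
python3 look.py l5 0.585 -0.042 0.06 0.07;python3 - <<'E'
from bench import r
for i in range(3): print(r.get_obs()["tcp_pos"].round(4))
E
```

```text
6.0 [ 0.5844 -0.0413  0.06  ] jaw 20.01 F [ 0.2  0.3 -1.2] w 0.052494312410493786 q [ 0.38  0.61 -0.55  1.87  0.44  0.78 -0.06] down [-0.  0. -1.]
top crop origin 271 160 scale 8.695652173913043
side crop origin 239 167 scale 8.333333333333334
[ 0.5846 -0.0414  0.0602]
[ 0.5846 -0.0414  0.0602]
[ 0.5846 -0.0414  0.0602]
```

View pics/l5.png

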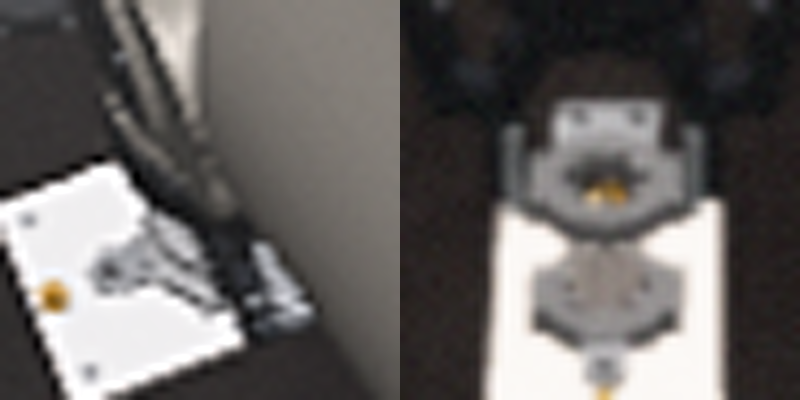

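{"name": "send_rows", "arguments": {
  "rows": "0 0 -0.005 0 0 0;0 0 -0.004 0 0 0;0 0 -0.004 0 0 0;0 0 -0.003 0 0 0;0 0 0 0 0 0"
}}

```text
clock: 6.6
tcp_pos: [0.5842, -0.0414, 0.0435]
orientation: [-1.355, 0.949, -0.948]
contact_force: [0.1, -0.3, -0.7]
grip_width: 0.0529
```

{"name": "send_rows", "arguments": {
  "rows": "0 0 -0.006 0 0 0;0 0 -0.005 0 0 0;0 0 -0.004 0 0 0;0 0 -0.002 0 0 0;0 0 0 0 0 0"
}}

```text
clock: 7.1
tcp_pos: [0.5843, -0.0415, 0.0267]
orientation: [-1.355, 0.949, -0.948]
contact_force: [-0.7, 1.0, -1.1]
grip_width: 0.0522
```

{"name": "send_rows", "arguments": {
  "rows": "0 0 -0.002 0 0 0;0 0 -0.001 0 0 0;0 0 0 0 0 0"
}}

```text
clock: 7.4
tcp_pos: [0.5845, -0.0414, 0.0241]
orientation: [-1.354, 0.948, -0.948]
contact_force: [-0.4, 0.9, -0.5]
grip_width: 0.0521
```

{"name": "send_rows", "arguments": {
  "rows": "0 0 0 0 0 0;0 0 0 0 0 0;0 0 0 0 0 0;0 0 0 0 0 0;0 0 0.02 0 0 0;0 0 0.04 0 0 0;0 0 0.04 0 0 0;0 0 0 0 0 0",
  "grip": 0.0854
}}

```text
clock: 8.2
tcp_pos: [0.5883, -0.041, 0.1296]
orientation: [-1.349, 0.941, -0.954]
contact_force: [-0.3, 0.0, -0.2]
grip_width: 0.0853
```

```bash
python3 look.py l6 0.585 -0.042 0.03 0.09
```

```text
8.2 [ 0.5883 -0.041   0.1296] jaw 19.99 F [-0.3  0.  -0.2] w 0.08530580445716542 q [ 0.42  0.52 -0.6   1.83  0.37  0.89 -0.  ] down [ 0.01 -0.   -1.  ]
top crop origin 264 156 scale 6.896551724137931
side crop origin 233 169 scale 6.666666666666667
```

View pics/l6.png

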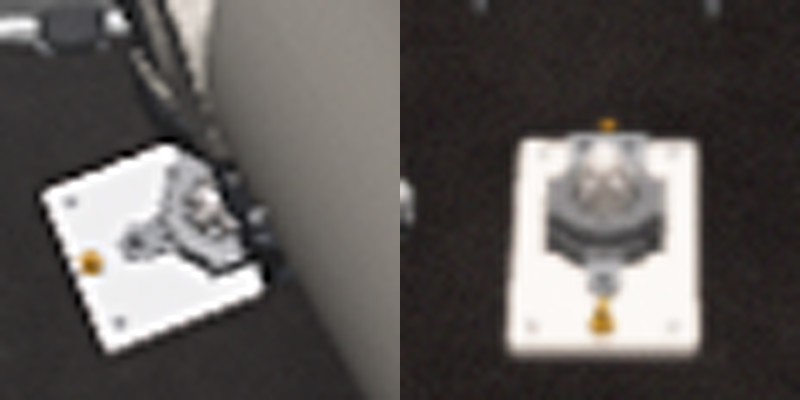

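{"name": "send_rows", "arguments": {
  "rows": "-0.013 0.0243 0 0 0 0.0996;-0.013 0.0243 0 0 0 0.0996;-0.013 0.0243 0 0 0 0.0996;-0.013 0.0243 0 0 0 0.0996;-0.013 0.0243 0 0 0 0.0996;-0.013 0.0243 0 0 0 0.0996;-0.013 0.0243 0 0 0 0.0996;-0.013 0.0243 0 0 0 0.0996;-0.013 0.0243 0 0 0 0.0996;-0.013 0.0243 0 0 0 0.0996;-0.013 0.0243 0 0 0 0.0996;-0.013 0.0243 0 0 0 0.1;0 0 -0.03 0 0 0;0 0 -0.03 0 0 0;0 0 0 0 0 0;0 0 0 0 0 0"
}}

```text
clock: 9.9
tcp_pos: [0.4277, 0.2498, 0.0635]
orientation: [-1.572, 0.022, -0.018]
contact_force: [0.4, 0.4, 0.4]
grip_width: 0.085
```

```bash
python3 look.py l7 0.431 0.251 0.03 0.09
```

```text
9.9 [0.4277 0.2498 0.0635] jaw 88.52 F [0.4 0.4 0.4] w 0.08503845793711717 q [ 0.04  0.58 -0.87  2.07  0.64  0.78  0.32] down [-0.003 -0.001 -1.   ]
top crop origin 170 209 scale 6.896551724137931
side crop origin 241 252 scale 5.2631578947368425
```

View pics/l7.png

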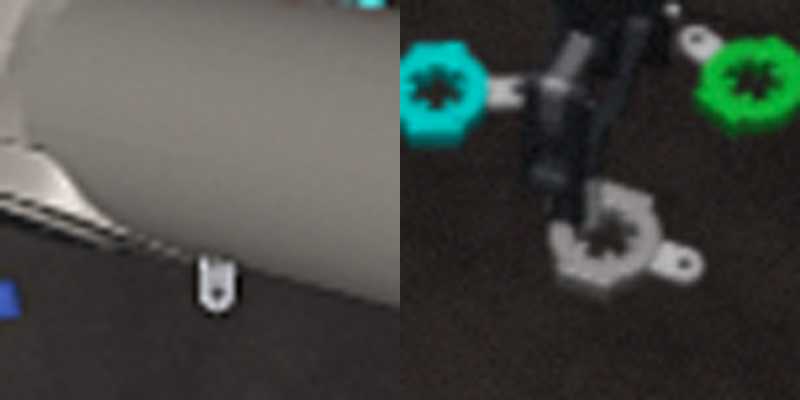

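{"name": "send_rows", "arguments": {
  "rows": "0.004 0.0015 -0.02 0 0 0;0 0 -0.025 0 0 0;0 0 -0.013 0 0 0;0 0 0 0 0 0;0 0 0 0 0 0;0 0 0 0 0 0"
}}

```text
clock: 10.6
tcp_pos: [0.4332, 0.2522, 0.0073]
orientation: [-1.57, 0.019, -0.022]
contact_force: [0.4, -0.3, 0.3]
grip_width: 0.0852
```

{"name": "send_rows", "arguments": {
  "rows": "-0.0012 -0.0008 -0.005 0 0 0;0 0 -0.0035 0 0 0;0 0 0 0 0 0;0 0 0 0 0 0"
}}

```text
clock: 11.0
tcp_pos: [0.4313, 0.2508, -0.0024]
orientation: [-1.571, 0.021, -0.02]
contact_force: [-0.7, 0.8, 0.4]
grip_width: 0.0859
```

```bash
python3 look.py l8 0.431 0.251 0.01 0.07
```

```text
11.0 [ 0.4313  0.2508 -0.0024] jaw 88.5 F [-0.7  0.8  0.4] w 0.08590949045316462 q [-0.04  0.69 -0.76  2.09  0.77  0.68  0.21] down [-0. -0. -1.]
top crop origin 178 216 scale 9.090909090909092
side crop origin 250 267 scale 6.896551724137931
```

View pics/l8.png

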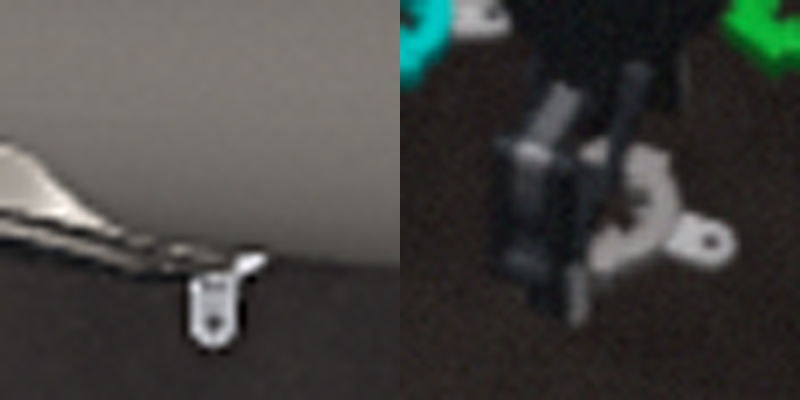

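Straddling the plate; raise a hair (contact last time) and close, then lift.

{"name": "send_rows", "arguments": {
  "rows": "0 0 0.001 0 0 0;0 0 0 0 0 0;0 0 0 0 0 0;0 0 0 0 0 0;0 0 0 0 0 0;0 0 0 0 0 0",
  "grip": 0.04,
  "grip_force": 50
}}

```text
clock: 11.7
tcp_pos: [0.4315, 0.251, -0.0009]
orientation: [-1.571, 0.02, -0.021]
contact_force: [-1.2, -1.1, 5.8]
grip_width: 0.0524
```

{"name": "send_rows", "arguments": {
  "rows": "0 0 0.01 0 0 0;0 0 0.03 0 0 0;0 0 0.04 0 0 0;0 0 0.045 0 0 0;0.0125 -0.024 0 0 0 -0.0996;0.0125 -0.024 0 0 0 -0.0996;0.0125 -0.024 0 0 0 -0.0996;0.0125 -0.024 0 0 0 -0.0996;0.0125 -0.024 0 0 0 -0.0996;0.0125 -0.024 0 0 0 -0.0996;0.0125 -0.024 0 0 0 -0.0996;0.0125 -0.024 0 0 0 -0.0996;0.0125 -0.024 0 0 0 -0.0996;0.0125 -0.024 0 0 0 -0.0996;0.0125 -0.024 0 0 0 -0.0996;0.0125 -0.024 0 0 0 -0.0996;0.003 -0.004 0 0 0 0;0 0 -0.02 0 0 0;0 0 0 0 0 0;0 0 0 0 0 0"
}}

```text
clock: 13.7
tcp_pos: [0.5836, -0.0402, 0.1037]
orientation: [-1.355, 0.948, -0.945]
contact_force: [0.4, 0.4, -0.6]
grip_width: 0.0523
```

```bash
python3 look.py l9 0.585 -0.042 0.06 0.1; cat > rr.py <<'E'
import pickle,numpy as np,cv2,sys
from h import *
tag,x,y0,z=sys.argv[1],*map(float,sys.argv[2:5])
f=pickle.load(open(tag+".pkl","rb"))["side"]
def rot(ctr,z,yaw,half=.065,mm=.325):
    n=int(2*half*1000/mm);g=(np.arange(n)-n/2+.5)*mm/1000
    V,U=np.meshgrid(g,g,indexing='ij')
    c,s=np.cos(yaw),np.sin(yaw); X=-V;Y=-U
    P=np.c_[(ctr[0]+c*X-s*Y).ravel(),(ctr[1]+s*X+c*Y).ravel(),np.full(X.size,z)]
    m=proj(f,P).astype(np.float32).reshape(n,n,2)
    im=cv2.remap(f["pixels"][:,:,::-1].copy(),m[...,0],m[...,1],cv2.INTER_CUBIC)
    cv2.line(im,(n//2,0),(n//2,n),(0,0,255),1);cv2.line(im,(0,n//2),(n,n//2),(0,0,255),1)
    cv2.circle(im,(n//2,n//2),int(25/mm),(0,255,0),1)
    return im
y=np.radians(20.1)
cv2.imwrite(f"pics/{tag}r.png",np.hstack([rot((x,y0),z,y),rot((.5845,-.0415),.038,y)]))
E
```

```text
13.7 [ 0.5836 -0.0402  0.1037] jaw 20.15 F [ 0.4  0.4 -0.6] w 0.05230873366709325 q [ 0.41  0.55 -0.59  1.85  0.39  0.86 -0.02] down [-0.001  0.001 -1.   ]
top crop origin 262 151 scale 6.25
side crop origin 229 157 scale 5.882352941176471
```

View pics/l9.png

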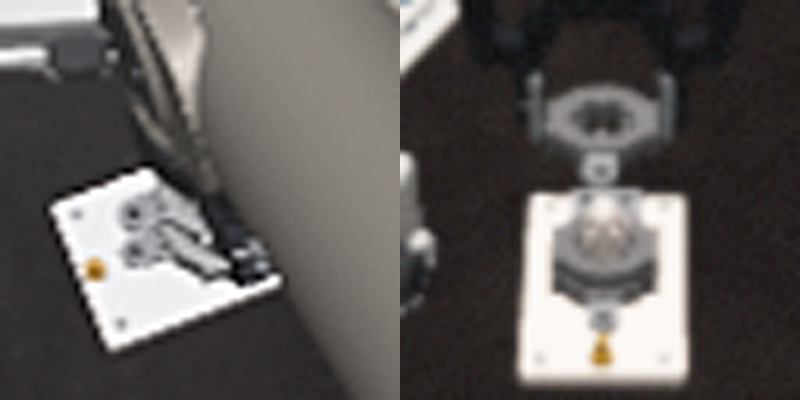

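```bash
python3 rr.py l9 .5836 -.0402 .1166
```

```text
(no output)
```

View pics/l9r.png

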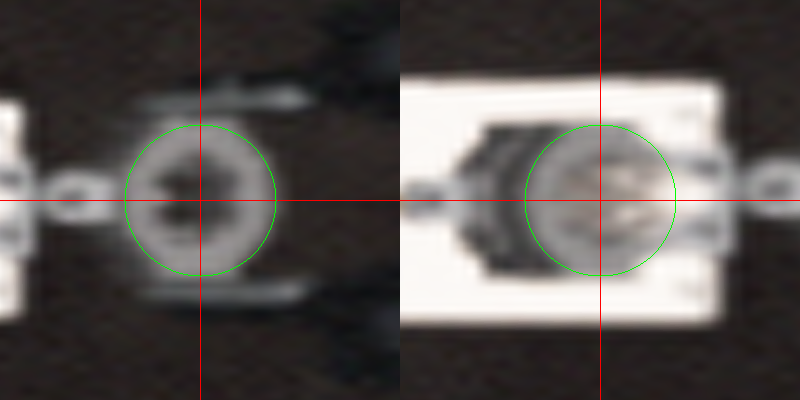

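{"name": "send_rows", "arguments": {
  "rows": "0.0009 -0.0013 -0.02 0 0 0;0 0 -0.01 0 0 0;0 0 0 0 0 0;0 0 0 0 0 0"
}}

```text
clock: 14.2
tcp_pos: [0.5853, -0.0422, 0.074]
orientation: [-1.354, 0.948, -0.948]
contact_force: [0.9, -0.5, -1.2]
grip_width: 0.0526
```

```bash
python3 look.py la 0.585 -0.042 0.06 0.07; python3 rr.py la .5845 -.0415 .0866
```

```text
14.2 [ 0.5853 -0.0422  0.074 ] jaw 20.05 F [ 0.9 -0.5 -1.2] w 0.052645062496678205 q [ 0.39  0.59 -0.56  1.86  0.42  0.81 -0.04] down [-0.  0. -1.]
top crop origin 271 160 scale 8.695652173913043
side crop origin 239 167 scale 8.333333333333334
```

View pics/la.png

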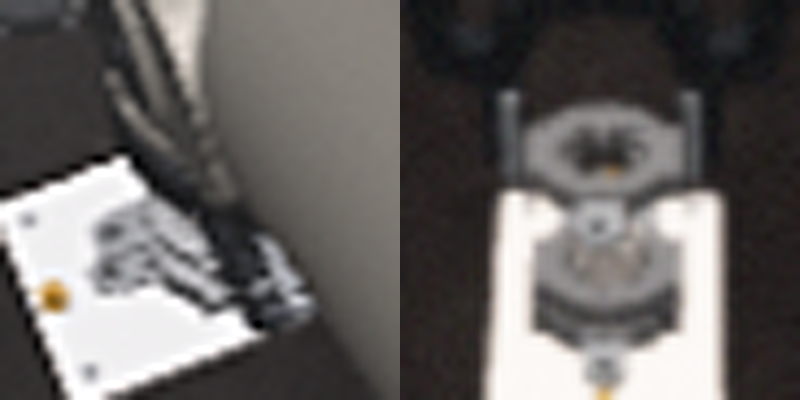

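View pics/lar.png

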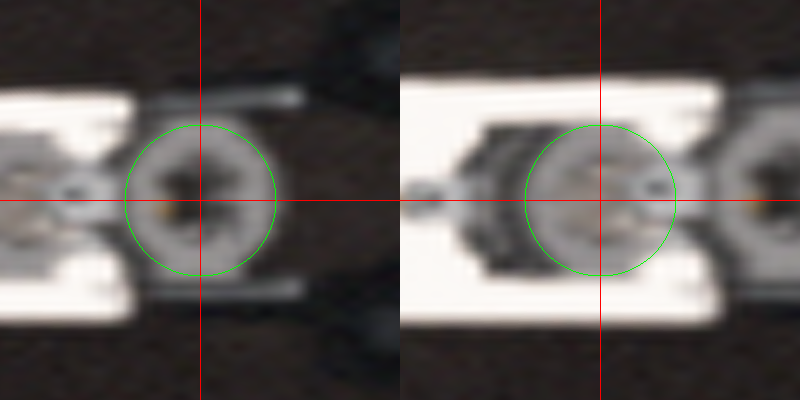

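{"name": "send_rows", "arguments": {
  "rows": "-0.0009 0.0004 -0.008 0 0 0;0 0 -0.006 0 0 0;0 0 0 0 0 0;0 0 0 0 0 0"
}}

```text
clock: 14.7
tcp_pos: [0.5841, -0.042, 0.0593]
orientation: [-1.355, 0.949, -0.948]
contact_force: [-0.1, 0.2, -0.4]
grip_width: 0.0525
```

```bash
python3 look.py lb 0.585 -0.042 0.06 0.07; python3 rr.py lb .5845 -.0415 .0733
```

```text
14.7 [ 0.5841 -0.042   0.0593] jaw 20.02 F [-0.1  0.2 -0.4] w 0.05251089235768349 q [ 0.38  0.61 -0.55  1.87  0.44  0.78 -0.06] down [-0.001  0.    -1.   ]
top crop origin 271 160 scale 8.695652173913043
side crop origin 239 167 scale 8.333333333333334
```

View pics/lb.png

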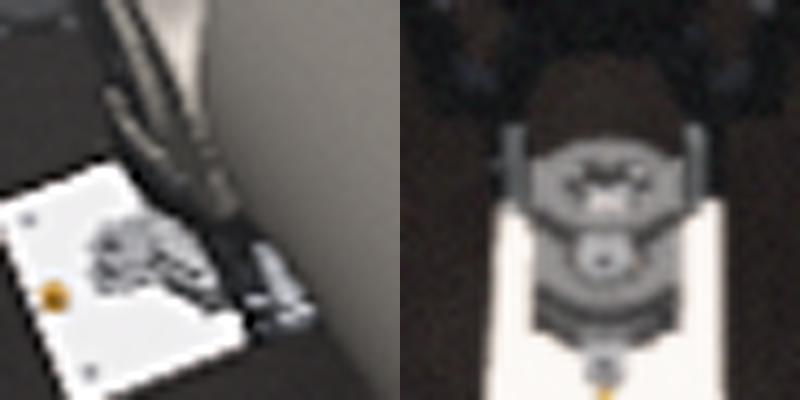

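View pics/lbr.png

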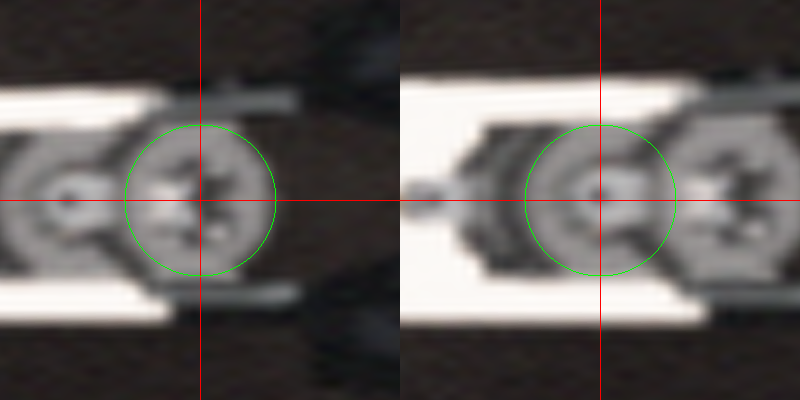

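{"name": "send_rows", "arguments": {
  "rows": "0.0003 0.0003 -0.005 0 0 0;0 0 -0.004 0 0 0;0 0 -0.004 0 0 0;0 0 -0.003 0 0 0;0 0 0 0 0 0"
}}

```text
clock: 15.3
tcp_pos: [0.5842, -0.0418, 0.043]
orientation: [-1.355, 0.949, -0.947]
contact_force: [0.3, 0.6, -0.1]
grip_width: 0.0527
```

{"name": "send_rows", "arguments": {
  "rows": "0 0 -0.003 0 0 0;0 0 -0.002 0 0 0;0 0 -0.001 0 0 0;0 0 0 0 0 0"
}}

```text
clock: 15.7
tcp_pos: [0.5846, -0.0418, 0.0375]
orientation: [-1.355, 0.948, -0.948]
contact_force: [-0.0, -0.2, -1.4]
grip_width: 0.0528
```

{"name": "send_rows", "arguments": {
  "rows": "0 0 -0.0005 0 0 0;0 0 0 0 0 0;0 0 0 0 0 0;0 0 0 0 0 0;0 0 0 0 0 0;0 0 0.02 0 0 0;0 0 0.03 0 0 0;0 0 0.03 0 0 0;0 0 0.03 0 0 0;-0.02 -0.03 0.03 0 0 0;-0.03 -0.04 0.02 0 0 0;-0.03 -0.04 0 0 0 0;-0.03 -0.04 0 0 0 0;-0.02 -0.03 0 0 0 0;0 0 0 0 0 0;0 0 0 0 0 0",
  "grip": 0.0854
}}

```text
clock: 17.3
tcp_pos: [0.4564, -0.2196, 0.1958]
orientation: [-1.354, 0.95, -0.95]
contact_force: [1.1, 1.0, 0.3]
grip_width: 0.0855
```

```bash
python3 look.py lc 0.585 -0.042 0.04 0.08; python3 rr.py lc .5845 -.0415 .050; python3 - <<'E'
import pickle,cv2
cv2.imwrite("pics/lctop.png",pickle.load(open("lc.pkl","rb"))["top"]["pixels"][:,:,::-1])
E
```

```text
17.3 [ 0.4564 -0.2196  0.1958] jaw 19.89 F [1.1 1.  0.3] w 0.08554793795792477 q [ 0.85  0.3  -0.62  1.96  0.21  0.95  0.47] down [ 0. -0. -1.]
top crop origin 268 159 scale 7.6923076923076925
side crop origin 236 170 scale 7.407407407407407
```

View pics/lc.png

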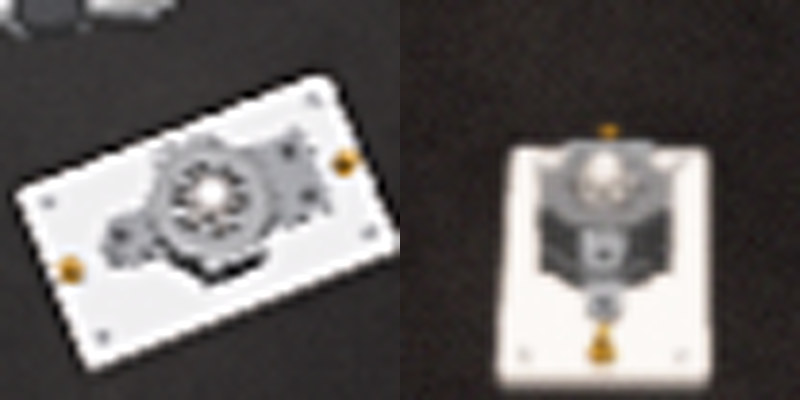

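View pics/lcr.png

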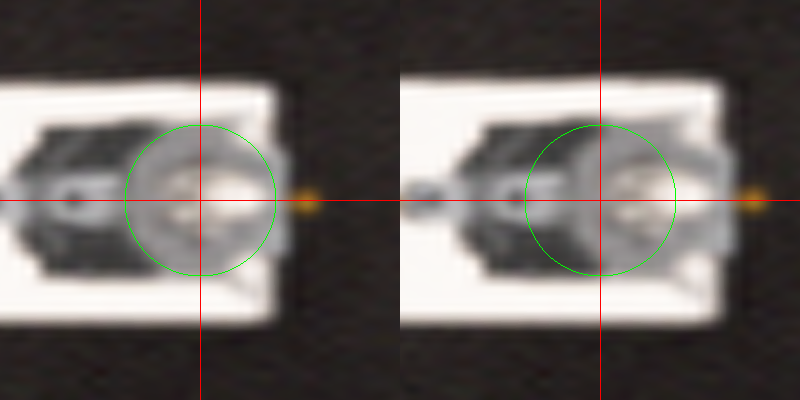

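View pics/lctop.png

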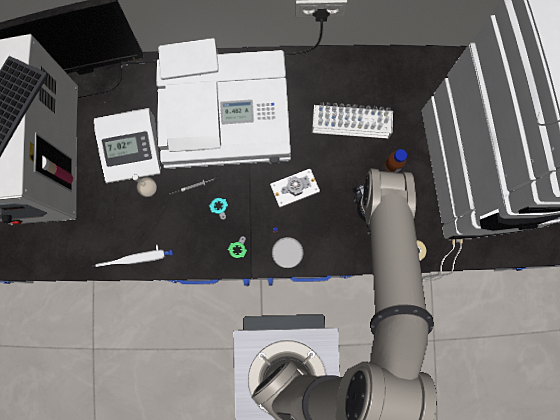

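The 25 mm circle drawn at 50 mm height fits the top plate. The tabs point opposite ways, as required, and the other things are where they were, so I'm handing in.

```bash
python3 -c "
from bench import r
print(r.hand_in()); o=r.get_obs(); print(o['clock'],o['contact_force'])"
```

```text
the job is handed in; nothing more can be done
None
the job is handed in; nothing more can be done
```

I fitted both plates on the hub and handed the job in at about 17 s of the 51 s allowed. The broad square-tab plate went on first, tab opposite the fitted one. The narrow round-ended plate went on top, tab on the same side as the fitted one. The hand-in gave no verdict.

**Insertion:** Each plate went down over the splines with less than 2 N of contact force. By the tool height, the undersides were about 26 mm and 38 mm above the worktop at release.

**Last pictures:**
- The stack looks flat and centred, with the top face matching a 25 mm radius circle drawn at 50 mm height on the hub axis.
- The broad tab points to cell -y and the narrow tab to cell +y.
- The petri dish, vial, syringe and amber jar, and what I took to be the flask, look unmoved by eye. I did not measure them.
- The gripper stood clear of everything.

**Disagreements:**
- The two cameras differed by about 3 mm in y. I settled this with the broad plate's position once gripped, and used the side camera for the final alignment.
- Just before the narrow plate was inserted, the fingers looked about 2 mm off centre in one picture. A closer look showed the plate aligned.

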